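# Free the finished sheet on the mounting board

### The arm

A 7-joint arm with a two-finger parallel gripper is mounted at the origin on the work surface. World frame = base frame: x ahead of the robot, y to its left, z up, the work surface at z = 0. Lengths are in m, angles in rad, forces in N, time in s.
With the tool pointing down it reaches from about 0.425 to 1.025 m from the base axis. Payload 3.6 kg.
Tool frame: the origin (TCP) lies midway between the tips of the shut fingers; the grasp point (between the pads) lies 19 mm behind it (arm.grasp_offset is the distance from the TCP to the grasp point, in m); z points along the fingers, y is the line along which they close (so a half turn about z gives the same grasp; the last joint's range is limited). The gripper opens to 85 mm and grips with 20 to 120 N. Pads are 22 mm wide; open, the fingers measure 114 mm over their backs; the gripper's body (76 mm by 85 mm) begins 54 mm behind the grasp point. The pads swing forward as they close: fully open they stand 13 mm farther back than shut.
Start: joints at [-1.278, 0.591, 0.048, 1.609, -0.033, 0.943, -0.034], TCP at [0.273, 0.672, 0.231] pointing down, gripper open.
Joint ranges: [-2.69, 2.69], [-0.47, 2.24], [-1.27, 1.36], [0.19, 2.51], [-1.53, 4.68], [0.08, 2.07], [-3.09, 3.09]. Speed limits (rad/s): [2.57, 2.57, 3.14, 3.14, 3.14, 3.14, 3.14].

### API

Orientations are given as a unit quaternion [w, x, y, z].
In Python, from station import arm, vision, nets gives the robot as it stands.
- The arm moves only by the tool send_rows, never from a script. Its argument "plan" is a list of rows, each a list of 3 entries, a list of its own where there are three numbers: the finger opening in cm, from 0 to 8.54, then the shift along the tool's x, y, z in cm, then the turn, a rotation vector about the tool's x, y, z in degrees. In form: [[fingers, [tx, ty, tz], [ax, ay, az]], ...]. A call has 1 to 5 rows; each row is the pose to reach, as a shift and turn from the pose commanded when the call began, along the tool's axes at that moment; what a row does not reach only later rows make up. A row lasts 1/10 s, in which the tool goes at most 50 mm and 8.59 degrees, less where a joint would pass 70% of its speed; a pose out of reach is approached as far as the arm can. A call with a gripper value outside its range is refused whole. The fingers move at their own pace and stop on an object; "force" is the grip in N (left out, the last holds). Time passes only in rows, so rows that repeat a pose let the fingers close. It gives the time, the measured TCP pose, the force, the opening and the grip force at its end, in the units of the state.
- arm.sense(): the state, without advancing time (a new reading comes with each control period).
- vision.snapshot(name): name is "scene" or "top" or "wrist"; returns a dict with "image" (480x640x3 uint8, red, green, blue), "fx", "fy", "cx", "cy" (pixels), "D" ([k1, k2, p1, p2, k3] as OpenCV has them; the pictures are not rectified), "rvec" (rotation vector, rad) and "tvec" (3), from world to camera coordinates, as OpenCV has them; the wrist camera has in their place "T_tool_cam" (4x4, takes a point from camera to tool coordinates, whose origin is the TCP and whose axes are the flange's). Camera axes: x right, y down, z forward; pixel columns grow to the right and rows downward; lengths in m; the calibration is good to about 2 mm. A picture is of the moment at which its call begins: read the wrist's pose just before it. There is no depth.
- arm.sign_off(): hands the job in; it is judged then, once.
Trained networks look in a picture, given as the dict that the camera call returned (one of the last four; its "shot" number tells which), for a name from the list of things; names that differ only in an ending like _2 or _b are one class to them, and where a whole thing is asked for, a point or a joint stands for the part that bears it (a point fixed in the world has none). Each returns a list of dicts, best first, with "conf" (0 to 1); they miss things now and then, are a little off and sometimes report something else, mostly with a low value. They report only what shows in the picture. A call takes as long as a camera call. They do not tell look-alikes from the thing itself.
- nets.look_for(picture, thing): "at" ([x, y, z] in m, in world coordinates, good to about 4 mm: the middle of the surface that is visible of it).
The state is a dict: "t": time; "qpos": joint angles; "dq": joint speeds; "joint_efforts": joint torques, N m; "eef_pos": TCP position; "tool_rot": TCP orientation; "ft_force": force on the tool from outside, world axes, zero at the start; "ft_torque": the same for the moment, N m; "opening": finger opening in m; "grasp_force": force on a finger pad.
Only numpy, scipy, OpenCV 4.12 (cv2) and the standard library are available. Lean on these libraries where they do the work, as an engineer would, in place of code of your own. Each camera call takes 0.05 s, during which the arm holds its last target. There are 200 camera calls.

### The job

Free the sheet on the wooden mounting board: with the fingertips, push the paddle of the counterweighted hold-down arm up from underneath, without flinging it, until it goes past its balance point and stays raised against its stop by itself; then push the black bar weight sideways until it is wholly off the sheet, lying flat on the wide bare wooden margin next to it and still wholly on the board. Only push: grip nothing and lift the weight nowhere off the board, and leave everything else where it stands.

Things in the scene. Friction and masses are not known exactly. Their poses are not given: they have to be found in the camera images.
- board: Fixed pale wooden board, 18 mm thick, on the felt table. Origin on the table top; x points away from the robot at yaw 0, y left, z up. It spans x -165 to 155, y -150 to 200 mm. A white sheet with black brush strokes is let in flush with its top (no step): x -150 to 85, y -90 to 90 mm. The wide bare margin is y 90 to 200 mm, left of the sheet.
- hinge (a point): Middle of the hold-down arm's hinge line, which runs along board y: at board x 120, y 0, z 80 mm. Two fixed metal cheeks carry it at the board's far end (x 92 to 152, y within +-52, up to 100 mm above the table). The steel counterweight roll, part of the arm, sits between them above and behind the hinge.
- hold_arm (a joint): Arm angle, rad. 0: down, level, pointing from the hinge along board -x. It grows as the paddle rises up and over, away from the robot, to the stop at 1.75. Let go below the balance point (0.75 to 1.05, varies) it falls back to 0; above, it swings on to the stop within 2 s. Lifting takes under 2.5 N. The arm is a bar 18 wide, 16 mm deep; a 36 mm foot hangs 62 mm below it, 105 mm from the hinge.
- paddle_edge (a point): Middle of the lower front edge of the arm's paddle, 210 mm from the hinge along the arm and 8 mm below its centre line; it moves with the arm. With the arm down it is 72 mm above the table, 54 mm above the board, with free room under the paddle. Push here from below.
- paddle_under: The paddle's lower plate, aluminium, 50 (along the arm) x 110 x 8 mm, the free end of the arm. Origin at the centre of its underside, 185 mm from the hinge.
- paddle_top: Dark wooden strip on the paddle's upper face, 25 x 100 x 6 mm, set back 25 mm from the front edge. Origin at the centre of its underside. Fingers pressing this and the lower plate together count as gripping the paddle.
- weight: Loose black bar weight, 180 x 28 x 18 mm, 0.2 to 0.4 kg (varies), lying flat on the sheet to the left (+y) of the arm, roughly along board x, and touching nothing else. Origin at the centre of its underside, x along the bar, y across, z up. Friction on the board is moderate.
- end_near (a point): Middle of the bar weight's near end (-x end), at the level of its underside.
- end_far (a point): Middle of the bar weight's far end (+x end), at the level of its underside.
- flank_left: The left (+y) long side of the bar weight, a strip 172 x 7 mm, 15 mm high, part of the bar. Origin at the centre of its underside.
- flank_right: The right (-y) long side of the bar weight, likewise. Fingers pressing both flanks at once count as gripping the weight.
- seal: Standing stone seal, 26 x 26 x 68 mm, on the narrow right margin of the board; leave alone. Origin under its centre.
- dropper: Small blue ceramic water dropper, 48 mm across, 38 mm high, on the narrow right margin of the board; leave alone. Origin under its centre.
- inkstone: Dark inkstone tray, 130 x 90 x 26 mm, on the table left of the board; leave alone. Origin under its centre.
- bowl: Grey-green water bowl, 120 mm across, 50 mm high, on the table right of the board; leave alone. Origin under its centre.
- dish: White ink dish, 72 mm across, 25 mm high, on the table left of the board; leave alone. Origin under its centre.
- ink_bottle: Black bottle, 60 mm across, 170 mm high, far left of the table; leave alone. Origin under its centre.
- brush_pot: Blue pot of brushes, 96 mm across, 220 mm high with the brushes, far right of the table; leave alone. Origin under its centre.
Mind the look-alikes: they are no part of the job. Of the things shaped like the weight, the black one is meant.

How it is judged:
By the outcome, as a careful person would: the job done as asked, in the order asked, and still so for the second after the job is handed in, with the robot touching nothing.
It also fails if it takes over 45 s, if anything falls off the work surface, if the arm or the gripper's body presses on something with over 40 N, if the wrist force passes 120 N, or if a joint passes its speed limit or range.

## Working session

There is one attempt and no reset: what is moved stays moved. The work goes in short steps, Python scripts to look and compute and a tool call to move; the robot and the scene stay as the last step left them, time stands still between calls to the robot, and variables do not carry over. Pictures are saved under pics/ and viewed, at most 12 in all, crops included, and the job is handed in when it is done.

Besides the shell and the picture viewer there is one more tool, called after "Emit:" in YAML: its name, and indented under it one key for each argument. send_rows: Moves the arm, as the interface text tells. Its arguments: {"type":"object","properties":{"plan":{"type":"array","items":{"type":"array"}},"force":{"type":"number"}},"required":["plan"]}

```bash
mkdir -p pics; ls; cat > h.py <<'E'
import numpy as np, cv2
from scipy.spatial.transform import Rotation as R
from station import arm, vision, nets
def save(p,n): cv2.imwrite('pics/'+n+'.png',p['image'][:,:,::-1])
def K(p): return np.array([[p['fx'],0,p['cx']],[0,p['fy'],p['cy']],[0,0,1.]])
def ray2z(p,uv,z,s=None):
    n=cv2.undistortPoints(np.array([[uv]],float),K(p),np.array(p['D'],float))[0,0]
    Rm=cv2.Rodrigues(np.array(p['rvec'],float))[0]; t=np.array(p['tvec'],float).ravel()
    c=-Rm.T@t; d=Rm.T@np.array([n[0],n[1],1]); return c+d*(z-c[2])/d[2]
def proj(p,X):
    return cv2.projectPoints(np.array(X,float).reshape(-1,1,3),np.array(p['rvec'],float),np.array(p['tvec'],float),K(p),np.array(p['D'],float))[0][:,0]
E
python3 - <<'E'
from h import *
s=arm.sense(); print(s)
for n in ['top','scene']:
    p=vision.snapshot(n); save(p,n+'1')
    for th in ['board','hinge','hold_arm','paddle_edge','paddle_under','paddle_top','weight','end_near','end_far','flank_left','flank_right','seal','dropper','inkstone','bowl','dish']:
        try: print(n,th,[(np.round(d['at'],3).tolist(),round(d['conf'],2)) for d in nets.look_for(p,th)[:4]])
        except Exception as e: print(th,e)
print(arm.sense()['t'])
E
```

```text
pics
{'t': 0.0, 'qpos': array([-1.27846038,  0.59212425,  0.04831158,  1.60982483, -0.03332163,
        0.94267016, -0.03373019]), 'dq': array([ 1.19702663e-03,  2.35179260e-03,  4.36072745e-04,  7.07504771e-05,
        9.39767560e-07, -1.30239171e-03, -1.11830282e-03]), 'joint_efforts': array([-1.24314047e-04, -5.48681438e+01,  1.54678714e+00, -1.98130560e+01,
        9.36744997e-03,  8.73535231e-03, -1.39404733e-05]), 'eef_pos': array([0.27252944, 0.67094511, 0.23013659]), 'tool_rot': array([-1.56042516e-04,  1.91709783e-01,  9.81451031e-01, -1.09958824e-03]), 'ft_force': array([-1.0121079 , -0.83655419,  0.18990365]), 'ft_torque': array([-0.00919631, -0.00686439, -0.07645044]), 'grasp_force': 0.0, 'opening': 0.08542882566297466}
top board [([0.602, -0.043, 0.016], 0.77), ([0.559, -0.066, 0.085], 0.68)]
top hinge [([0.6, -0.042, 0.019], 0.89)]
top hold_arm [([0.577, -0.055, 0.082], 0.96), ([0.581, 0.013, 0.036], 0.51)]
top paddle_edge [([0.583, -0.059, 0.086], 0.87)]
top paddle_under [([0.531, -0.066, 0.082], 0.62), ([0.579, 0.009, 0.034], 0.2)]
top paddle_top [([0.56, -0.067, 0.08
[... 1427 characters left out ...]
07, 0.2, 0.014], 0.69)]
scene end_far [([0.299, -0.227, 0.014], 0.97), ([0.412, 0.366, 0.013], 0.95), ([0.612, 0.014, 0.03], 0.83), ([0.719, 0.366, 0.011], 0.67)]
scene flank_left [([0.727, 0.375, 0.013], 0.54)]
scene flank_right [([0.607, 0.002, 0.029], 0.73), ([0.306, -0.231, 0.012], 0.73), ([0.404, 0.361, 0.013], 0.62), ([0.711, 0.361, 0.013], 0.59)]
scene seal [([0.554, -0.195, 0.062], 0.8), ([0.63, -0.066, 0.018], 0.73), ([0.603, 0.202, 0.013], 0.2)]
scene dropper [([0.674, -0.18, 0.043], 0.5), ([0.433, 0.2, 0.014], 0.37)]
scene inkstone [([0.602, 0.202, 0.015], 0.66)]
scene bowl [([0.645, -0.293, 0.024], 0.9), ([0.609, 0.01, 0.032], 0.68)]
scene dish [([0.434, 0.201, 0.012], 0.73)]
1.7
```

View both.

View pics/top1.png

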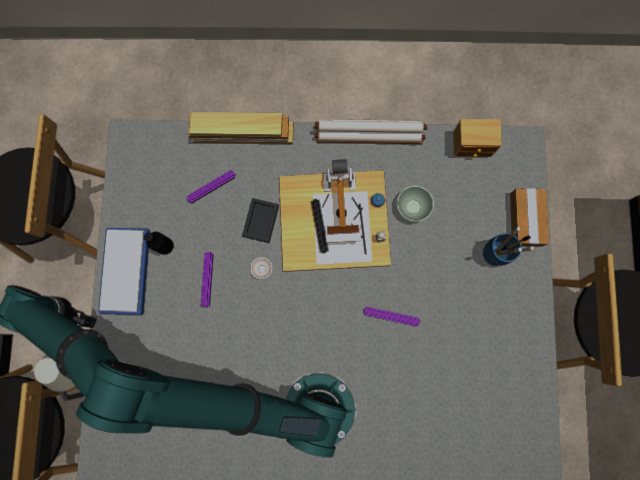

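View pics/scene1.png

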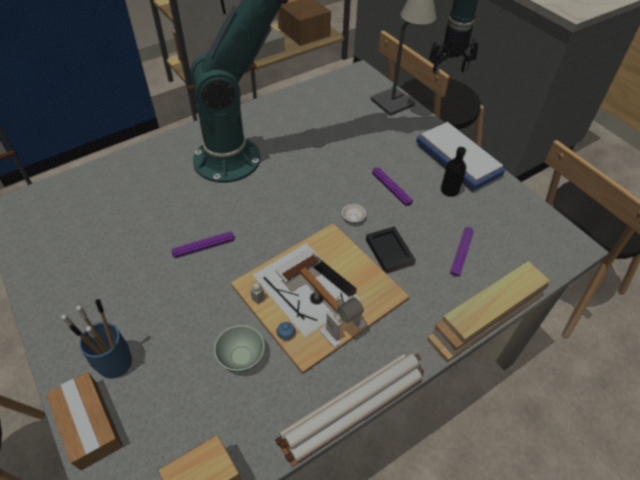

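Top view: the black bar lies at (319,226) on the sheet. The look-alikes are purple bars at (211,186), (207,279) and (391,317), all on the table. I choose the black one and check it in a crop.

```bash
python3 - <<'E'
from h import *
p=vision.snapshot('top'); im=p['image']
hsv=cv2.cvtColor(im,cv2.COLOR_RGB2HSV)
roi=np.zeros(im.shape[:2],np.uint8); roi[160:285,265:400]=1
wood=((hsv[...,0]>10)&(hsv[...,0]<30)&(hsv[...,1]>70)&(hsv[...,2]>110)&(roi>0)).astype(np.uint8)
pts=np.argwhere(wood)[:,::-1].astype(np.float32)
# largest component
n,l,st,_=cv2.connectedComponentsWithStats(wood); k=1+np.argmax(st[1:,4]); print(st[k])
pts=np.argwhere(l==k)[:,::-1]
W=np.array([ray2z(p,q,0.018)[:2] for q in pts])
r=cv2.minAreaRect((W*1000).astype(np.float32)); print('board',r)
dark=((im.max(2)<60)).astype(np.uint8); dark[:, :305]=0; dark[:,332:]=0; dark[:190]=0; dark[260:]=0
n,l,st,_=cv2.connectedComponentsWithStats(dark); k=1+np.argmax(st[1:,4]); print(st[k])
W=np.array([ray2z(p,q,0.036)[:2] for q in np.argwhere(l==k)[:,::-1]])
print('weight',cv2.minAreaRect((W*1000).astype(np.float32)))
c=cv2.resize(im[160:285,265:425],(800,625),interpolation=cv2.INTER_CUBIC)[:600]
cv2.imwrite('pics/crop1.png',c[:,:,::-1])
E
```

```text
[ 279  170  112  101 5646]
board ((602.8963623046875, -33.182464599609375), (319.8025817871094, 349.39410400390625), 4.239415168762207)
[312 200  16  53 391]
weight ((577.6292724609375, 13.7998046875), (175.7707061767578, 24.295860290527344), 11.463061332702637)
```

View pics/crop1.png

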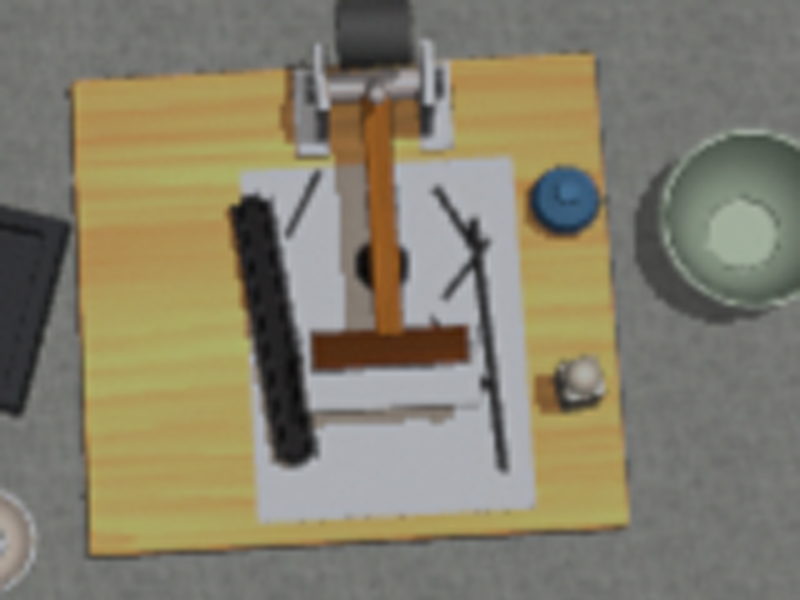

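Confirmed: the black bar on the sheet is the weight. The fit puts the board origin at (0.610,-0.058) with yaw 4.24°. Next I close the fingers and travel toward the board.

Emit:
send_rows:
  plan:
    - [0,[-3.3,-3.4,0],[0,0,0]]
    - [0,[-6.6,-6.8,0],[0,0,0]]
    - [0,[-10,-10.1,0],[0,0,0]]
    - [0,[-13.3,-13.4,0],[0,0,0]]
    - [0,[-16.6,-16.8,0],[0,0,0]]

```text
t: 2.25
eef_pos: [0.3641, 0.452, 0.2316]
tool_rot: [0.0, 0.192, 0.981, 0.0]
ft_force: [0.6, -0.4, -0.2]
opening: 0.0122
grasp_force: 0.0
```

```bash
python3 -c "
from h import *
s=arm.sense(); print({k:np.round(s[k],4) for k in ['t','qpos','eef_pos','tool_rot','opening','ft_force']})"
```

```text
{'t': np.float64(2.25), 'qpos': array([-1.0137,  0.4093,  0.0573,  1.9432, -0.0318,  0.7891,  0.2465]), 'eef_pos': array([0.3641, 0.452 , 0.2316]), 'tool_rot': array([3.000e-04, 1.916e-01, 9.815e-01, 4.000e-04]), 'opening': np.float64(0.0122), 'ft_force': array([ 0.5999, -0.4131, -0.2359])}
```

Emit:
send_rows:
  plan:
    - [0,[-3.3,-3.4,0],[0,0,0]]
    - [0,[-6.6,-6.8,0],[0,0,0]]
    - [0,[-10,-10.1,0],[0,0,0]]
    - [0,[-13.3,-13.4,0],[0,0,0]]
    - [0,[-16.6,-16.8,0],[0,0,0]]

```text
t: 2.75
eef_pos: [0.4548, 0.2339, 0.2317]
tool_rot: [0.0, 0.192, 0.981, 0.0]
ft_force: [0.5, 0.2, 0.2]
opening: 0.0001
grasp_force: 0.0
```

```bash
python3 -c "
from h import *
s=arm.sense(); print({k:np.round(s[k],4) for k in ['t','qpos','eef_pos','tool_rot','opening','ft_force']})"
```

```text
{'t': np.float64(2.75), 'qpos': array([-0.6428,  0.3244,  0.0997,  2.0887, -0.0477,  0.7293,  0.6726]), 'eef_pos': array([0.4548, 0.2339, 0.2317]), 'tool_rot': array([5.000e-04, 1.916e-01, 9.815e-01, 4.000e-04]), 'opening': np.float64(0.0001), 'ft_force': array([0.5183, 0.226 , 0.2498])}
```

Emit:
send_rows:
  plan:
    - [0,[-3.3,-3.4,0],[0,0,0]]
    - [0,[-6.6,-6.8,0],[0,0,0]]
    - [0,[-10,-10.1,0],[0,0,0]]
    - [0,[-13.3,-13.4,0],[0,0,0]]
    - [0,[-16.6,-16.7,0],[0,0,0]]

```text
t: 3.25
eef_pos: [0.5457, 0.0165, 0.2317]
tool_rot: [0.0, 0.192, 0.981, 0.0]
ft_force: [0.0, 0.8, -0.2]
opening: -0.0001
grasp_force: 0.0
```

```bash
python3 -c "
from h import *
s=arm.sense(); print({k:np.round(s[k],4) for k in ['t','qpos','eef_pos','tool_rot','opening','ft_force']})"
```

```text
{'t': np.float64(3.25), 'qpos': array([-0.2315,  0.3692,  0.154 ,  2.0193, -0.0808,  0.7578,  1.156 ]), 'eef_pos': array([0.5457, 0.0165, 0.2317]), 'tool_rot': array([4.000e-04, 1.917e-01, 9.815e-01, 2.000e-04]), 'opening': np.float64(-0.0001), 'ft_force': array([ 0.0267,  0.8298, -0.2149])}
```

```bash
cat > kin.py <<'E'
import numpy as np, itertools
from scipy.spatial.transform import Rotation as R
from scipy.optimize import least_squares
D=[([-1.27846,.59212,.04831,1.60982,-.03332,.94267,-.03373],[.27253,.67095,.23014],[0,.19171,.98145,0]),
([-1.0137,.4093,.0573,1.9432,-.0318,.7891,.2465],[.3641,.452,.2316],[.0003,.1916,.9815,.0004]),
([-.6428,.3244,.0997,2.0887,-.0477,.7293,.6726],[.4548,.2339,.2317],[.0005,.1916,.9815,.0004]),
([-.2315,.3692,.154,2.0193,-.0808,.7578,1.156],[.5457,.0165,.2317],[.0004,.1917,.9815,.0002])]
def q2R(q): return R.from_quat([q[1],q[2],q[3],q[0]])
def fk(q,P,S):
    h,L1,a,L2,Lt,o7=P
    r=R.from_euler('z',S[0]*q[0])*R.from_euler('y',q[1]); p=np.array([0,0,h])
    r=r*R.from_euler('z',S[1]*q[2]); p=p+r.apply([a,0,L1])
    r=r*R.from_euler('y',q[3])*R.from_euler('z',S[2]*q[4]); p=p+r.apply([-a,0,L2])
    r=r*R.from_euler('y',q[5]); r=r*R.from_euler('z',S[3]*q[6]+o7); p=p+r.apply([0,0,Lt])
    return p,r
def fit():
    best=None
    for S in itertools.product([1,-1],repeat=4):
      for o in (1.57,-1.57):
        def f(P):
            out=[P[2]*.01]
            for q,p,t in D:
                a,b=fk(q,P,S); out+=list(a-p)+list(.3*(b.inv()*q2R(t)).as_rotvec())
            return out
        s=least_squares(f,[.33,.55,0,.52,.25,o])
        if best is None or s.cost<best[0]: best=(s.cost,s.x,S)
    return best
LO=np.array([-2.69,-.47,-1.27,.19,-1.53,.08,-3.09]);HI=np.array([2.69,2.24,1.36,2.51,4.68,2.07,3.09])
def ik(p,rot,P,S,q0):
    f=lambda q:np.r_[(fk(q,P,S)[0]-p)*3,(fk(q,P,S)[1].inv()*rot).as_rotvec(),.002*(q-q0)]
    s=least_squares(f,np.clip(q0,LO+.02,HI-.02),bounds=(LO+.01,HI-.01))
    a,b=fk(s.x,P,S); return s.x,np.linalg.norm(a-p),np.degrees(np.linalg.norm((b.inv()*rot).as_rotvec()))
O=np.array([.6097,-.0577,0]);RB=R.from_euler('z',4.24,degrees=True)
def B(x,y,z): return O+RB.apply(np.array([x,y,z])/1000)
def tool(az,tilt,roll=0):
    # z points along board azimuth az, 'tilt' deg from straight down; tool y horizontal
    z=np.array([np.sin(np.radians(tilt))*np.cos(np.radians(az)),np.sin(np.radians(tilt))*np.sin(np.radians(az)),-np.cos(np.radians(tilt))])
    y=np.array([-np.sin(np.radians(az)),np.cos(np.radians(az)),0]); x=np.cross(y,z)
    return RB*R.from_matrix(np.c_[x,y,z])*R.from_euler('z',roll,degrees=True)
E
python3 - <<'E'
from kin import *
c,P,S=fit(); print(c,P.round(4),S)
q0=np.array(D[-1][0])
for az in (-90,-60,-45,-30):
  for tilt in (40,50,60):
    for roll in (0,180):
      q=q0.copy(); 
      bst=min((ik(B(-80,20,42),tool(az,tilt,roll),P,S,np.r_[q0[:4],j5,.9,j7]) for j5 in (-1.2,0,1.5) for j7 in (-1.5,0,1.5)),key=lambda r:r[1]*100+r[2]+0.1*np.linalg.norm(r[0]-q0))
      print(az,tilt,roll,bst[0].round(2),round(bst[1],4),round(bst[2],2))
E
```

```text
0.001631087306746858 [ 5.6720e-01  6.2190e-01  1.3000e-03  4.6500e-01  5.8050e-01 -4.6442e+00] (-1, -1, 1, -1)
-90 40 0 [-1.19  1.21  0.95  2.    0.45  0.62  0.02] 0.0 0.0
-90 40 180 [-0.64  0.93  0.08  2.   -0.81  0.77  1.96] 0.0 0.0
-90 50 0 [-1.29  1.37  0.96  1.88  0.36  0.76 -0.18] 0.0 0.0
-90 50 180 [-0.75  1.06  0.1   1.88 -0.77  0.94  1.91] 0.0 0.0
-90 60 0 [-1.34  1.51  0.94  1.74  0.27  0.91 -0.35] 0.0 0.0
-90 60 180 [-0.83  1.21  0.12  1.74 -0.73  1.1   1.88] 0.0 0.0
-60 40 0 [-1.22  1.09  0.72  2.4   3.9   0.09 -2.51] 0.0 0.01
-60 40 180 [-1.29  1.15  0.83  2.4   2.38  0.09 -0.9 ] 0.0 0.0
-60 50 0 [-1.43  1.28  0.75  2.33 -0.93  0.09 -1.28] 0.0 0.0
-60 50 180 [-0.96  1.08  0.13  2.33 -1.52  0.72  1.31] 0.0 0.0
-60 60 0 [-1.72  1.61  0.93  2.22  0.72  0.31  0.17] 0.0 0.0
-60 60 180 [-1.02  1.23  0.04  2.22 -1.36  0.92  1.3 ] 0.0 0.0
-45 40 0 [-1.29  1.18  0.81  2.5   3.02  0.3   3.06] 0.012 3.51
-45 40 180 [-1.29  1.19  0.81  2.5   2.99  0.31 -0.11] 0.012 3.51
-45 50 0 [-1.57  1.46  0.82  2.5   3.02  0.29  2.7 ] 0.0067 1.96
-45 50 180 [-1.58  1.47  0.84  2.5   2.96  0.29 -0.5 ] 0.0067 1.96
-45 60 0 [-1.91  1.78  0.9   2.45  2.19  0.29  1.59] 0.0 0.0
-45 60 180 [-1.82  1.68  0.8   2.45  2.78  0.18 -0.95] 0.0 0.0
-30 40 0 [-1.29  1.22  0.87  2.5   2.81  0.38  3.08] 0.0368 10.59
-30 40 180 [-1.23  1.15  0.77  2.5   3.1   0.36  0.24] 0.0368 10.58
-30 50 0 [-1.7   1.61  0.79  2.5   3.1   0.36  2.75] 0.034 9.81
-30 50 180 [-1.7   1.61  0.79  2.5   3.09  0.36 -0.4 ] 0.034 9.81
-30 60 0 [-2.04  1.89  0.67  2.5   3.08  0.32  2.32] 0.0186 5.41
-30 60 180 [-2.04  1.9   0.67  2.5   3.06  0.32 -0.84] 0.0186 5.41
```

```bash
python3 - <<'E'
from kin import *
res=[]
for S in itertools.product([1,-1],repeat=4):
  for o in (1.57,-1.57):
    def ori(P):
        out=[]
        for q,p,t in D:
            q=np.array(q); r=R.from_euler('z',S[0]*q[0]+P[0])*R.from_euler('y',q[1])*R.from_euler('z',S[1]*q[2])*R.from_euler('y',q[3])*R.from_euler('z',S[2]*q[4])*R.from_euler('y',q[5])*R.from_euler('z',S[3]*q[6]+P[1])
            out+=list((r.inv()*q2R(t)).as_rotvec())
        return np.array(out)
    s=least_squares(ori,[0,o]); res.append((s.cost,S,s.x.round(3)))
    if s.cost<1e-4:print(ori(s.x).round(3))
for r in sorted(res,key=lambda r:r[0])[:4]: print(r)
E
```

```text
[-0.    -0.002  0.    -0.     0.    -0.    -0.     0.    -0.     0.
 -0.     0.   ]
[-0.    -0.002  0.    -0.     0.    -0.    -0.     0.    -0.     0.
 -0.     0.   ]
[-0.002  0.    -0.    -0.    -0.    -0.     0.    -0.     0.    -0.
  0.    -0.   ]
[-0.002  0.    -0.    -0.    -0.    -0.     0.    -0.     0.    -0.
  0.    -0.   ]
(np.float64(2.4676467738888912e-06), (-1, -1, -1, -1), array([-0.033,  1.538]))
(np.float64(2.467671751185468e-06), (-1, -1, -1, -1), array([-0.023,  1.548]))
(np.float64(2.7661179406379885e-06), (1, 1, 1, 1), array([1.03, 0.23]))
(np.float64(2.7661248507767506e-06), (1, 1, 1, 1), array([1.018, 0.219]))
```

```bash
python3 - <<'E'
from kin import *
S=(-1,-1,-1,-1)
def f(P,full=False):
    out=[]
    for q,p,t in D:
        a,b=fk(q,np.r_[P,np.pi/2],S); out+=list(a-p)
    return np.r_[out,[.05*(P[0]-.33),.002*P[2]]]
s=least_squares(f,[.33,.55,0,.52,.25]); print(s.x.round(4)); print((f(s.x)*1000).round(1))
P=np.r_[s.x,np.pi/2]
np.save('P.npy',P)
q0=np.array(D[-1][0])
def run(goal,grot,label,n=10):
    q=q0.copy(); p0,r0=fk(q,P,S); rv=(r0.inv()*grot).as_rotvec()
    for i in range(1,n+1):
        q,e,ea=ik(p0+(goal-p0)*i/n,r0*R.from_rotvec(rv*i/n),P,S,q)
    print(label,q.round(2),round(e,4),round(ea,2),'ang',np.degrees(np.linalg.norm(rv)).round())
for az in (-90,-75,-60,-45):
  for tilt in (40,50,60):
    for roll in (0,180): run(B(-80,25,42),tool(az,tilt,roll),(az,tilt,roll))
E
```

```text
[ 0.313   0.4572 -0.0036  0.5702  0.1013]
[-41.9   0.9  24.  -31.8  24.6  -2.9 -11.7  37.2 -12.5   1.2  32.5  -8.5
  -0.8  -0. ]
(-90, 40, 0) [-0.84  1.03  0.81  2.    0.02  0.46 -0.23] 0.0 0.0 ang 74.0
(-90, 40, 180) [-0.3   0.78  0.25  2.    0.96  0.66  2.24] 0.0 0.0 ang 121.0
(-90, 50, 0) [-0.94  1.15  0.89  1.99  0.09  0.51 -0.36] 0.0 0.0 ang 79.0
(-90, 50, 180) [-0.37  0.82  0.3   1.99  1.06  0.77  2.12] 0.0 0.0 ang 123.0
(-90, 60, 0) [-1.03  1.26  0.94  1.97  0.15  0.58 -0.47] 0.0 0.0 ang 85.0
(-90, 60, 180) [-0.42  0.86  0.33  1.98  1.13  0.9   2.04] 0.0 0.0 ang 126.0
(-75, 40, 0) [-0.88  1.05  0.84  2.03  0.01  0.27 -0.03] 0.0 0.0 ang 62.0
(-75, 40, 180) [-0.37  0.78  0.32  2.04  1.18  0.51  2.23] 0.0 0.0 ang 134.0
(-75, 50, 0) [-1.01  1.2   0.94  2.03  0.03  0.29 -0.18] 0.0 0.0 ang 69.0
(-75, 50, 180) [-0.45  0.82  0.37  2.04  1.3   0.62  2.07] 0.0 0.0 ang 136.0
(-75, 60, 0) [-1.12  1.36  1.01  2.02  0.05  0.33 -0.3 ] 0.0 0.0 ang 76.0
(-75, 60, 180) [-0.5   0.86  0.4   2.03  1.39  0.76  1.96] 0.0 0.0 ang 138.0
(-60, 40, 0) [-0.91  1.07  0.87  2.07 -0.6   0.09  0.75] 0.0 0.01 ang 52.0
(-60, 40, 180) [-0.45  0.79  0.41  2.07  1.5   0.35  2.1 ] 0.0 0.0 ang 148.0
(-60, 50, 0) [-0.98  1.15  0.9   2.07  0.96  0.09 -0.9 ] 0.0 0.0 ang 60.0
(-60, 50, 180) [-0.51  0.83  0.44  2.08  1.67  0.49  1.88] 0.0 0.0 ang 150.0
(-60, 60, 0) [-1.12  1.34  0.99  2.07  0.94  0.11 -1.04] 0.0 0.0 ang 68.0
(-60, 60, 180) [-0.57  0.87  0.47  2.08  1.74  0.64  1.77] 0.0 0.0 ang 151.0
(-45, 40, 0) [-0.29  0.74  0.27  2.1   2.06  0.36 -1.29] 0.0 0.0 ang 44.0
(-45, 40, 180) [-0.33  0.75  0.31  2.1   2.07  0.35  1.83] 0.0 0.0 ang 162.0
(-45, 50, 0) [-0.39  0.78  0.34  2.11  2.17  0.52 -1.46] 0.0 0.0 ang 53.0
(-45, 50, 180) [-0.44  0.8   0.4   2.11  2.18  0.49  1.64] 0.0 0.0 ang 163.0
(-45, 60, 0) [-0.44  0.82  0.37  2.12  2.2   0.69 -1.54] 0.0 0.0 ang 63.0
(-45, 60, 180) [-0.56  0.87  0.48  2.12  2.19  0.63  1.52] 0.0 0.0 ang 164.0
```

```bash
cat >> kin.py <<'E'
S=(-1,-1,-1,-1)
def fk(q,P,S=S):
    h,L1,c,L2,Lt,a,b,w=P
    r=R.from_euler('z',S[0]*q[0]); p=np.array([0,0,h])+r.apply([0,c,0]); r=r*R.from_euler('y',q[1])
    r=r*R.from_euler('z',S[1]*q[2]); p=p+r.apply([a,0,L1])
    r=r*R.from_euler('y',q[3])*R.from_euler('z',S[2]*q[4]); p=p+r.apply([b,0,L2])
    r=r*R.from_euler('y',q[5]); p=p+r.apply([w,0,0]); r=r*R.from_euler('z',S[3]*q[6]+np.pi/2); p=p+r.apply([0,0,Lt])
    return p,r
def fit():
    def f(P):
        out=[]
        for q,p,t in D: out+=list(fk(q,P)[0]-p)
        return np.r_[out,.05*(P[0]-.33),.03*P[5:8]]
    s=least_squares(f,[.33,.55,-.03,.52,.25,0,0,0]); return s.x,f(s.x)
E
python3 - <<'E'
from kin import *
P,r=fit(); print(P.round(4),(r*1000).round(1)); np.save('P.npy',P)
q0=np.array(D[-1][0])
def run(goal,grot,label,n=10):
    q=q0.copy(); p0,r0=fk(q,P,S); rv=(r0.inv()*grot).as_rotvec()
    for i in range(1,n+1):
        q,e,ea=ik(p0+(goal-p0)*i/n,r0*R.from_rotvec(rv*i/n),P,S,q)
    print(label,q.round(2),round(e,4),round(ea,2),'ang',np.degrees(np.linalg.norm(rv)).round())
for az in (-90,-75,-60,-45):
  for tilt in (40,50,60):
    run(B(-80,25,42),tool(az,tilt,0),(az,tilt))
E
```

```text
[ 0.3301  0.6247 -0.0454  0.4667  0.3387 -0.002   0.0068 -0.0024] [ 0.1  0.   0.  -0.4 -0.7  0.2 -0.3 -0.1  0.2  1.1  0.3 -0.5  0.  -0.1
  0.2 -0.1]
(-90, 40) [-1.01  1.04  0.88  2.18 -0.17  0.38 -0.12] 0.0 0.0 ang 74.0
(-90, 50) [-1.12  1.19  0.96  2.15 -0.14  0.45 -0.23] 0.0 0.0 ang 79.0
(-90, 60) [-1.2   1.34  1.01  2.11 -0.11  0.54 -0.31] 0.0 0.0 ang 85.0
(-75, 40) [-1.03  1.03  0.87  2.31 -0.2   0.11  0.09] 0.0 0.0 ang 62.0
(-75, 50) [-1.17  1.2   0.96  2.3  -0.21  0.15 -0.02] 0.0 0.0 ang 69.0
(-75, 60) [-1.26  1.34  0.97  2.27  0.11  0.21 -0.45] 0.0 0.0 ang 76.0
(-60, 40) [-0.59  0.81  0.18  2.4   1.82  0.58 -1.7 ] 0.0 0.0 ang 52.0
(-60, 50) [-0.71  0.91  0.22  2.41  1.79  0.72 -1.84] 0.0 0.0 ang 60.0
(-60, 60) [-0.85  1.04  0.28  2.4   1.72  0.81 -1.93] 0.0 0.0 ang 68.0
(-45, 40) [-0.27  0.81 -0.18  2.49  2.09  0.89 -1.67] 0.0 0.0 ang 44.0
(-45, 50) [-0.14  0.99 -0.5   2.5   1.99  1.36 -1.67] 0.0 0.0 ang 53.0
(-45, 60) [-0.08  1.2  -0.68  2.49  1.94  1.79 -1.71] 0.0 0.0 ang 63.0
```

```bash
cat > plan.py <<'E'
from kin import *
import json
P=np.load('P.npy')
def plan(p,r,way,op,q,per=5):
    """way: list of (pos,rot) row targets; prints calls; checks IK"""
    c0=(p,r)
    for i in range(0,len(way),per):
        rows=[]
        for (a,b) in way[i:i+per]:
            q2,e,ea=ik(a,b,P,S,q); 
            dq=np.abs(q2-q).max()/.1; q=q2
            rows.append([op,(c0[1].inv().apply(a-c0[0])*100).round(1).tolist(),np.degrees((c0[1].inv()*b).as_rotvec()).round(1).tolist()])
        print(json.dumps(rows),'q',q.round(2),'err',round(e*1000,1),round(ea,1),'spd',dq.round(2))
        c0=way[min(i+per,len(way))-1]
    return q,c0
def line(a,b,n):
    rv=(a[1].inv()*b[1]).as_rotvec()
    return [(a[0]+(b[0]-a[0])*i/n,a[1]*R.from_rotvec(rv*i/n)) for i in range(1,n+1)]
E
python3 - <<'E'
from plan import *
q=np.array(D[-1][0]); cur=(np.array([.5457,.0165,.2317]),q2R(D[-1][2]))
T=tool(-90,55); F=B(-62,46,46); zt=T.apply([0,0,1])
pre=F-.07*zt
q,c=plan(*cur,line(cur,(pre+[0,0,.05],T),10)+line((pre+[0,0,.05],T),(pre,T),2),0,q)
print('insert');q,c=plan(*c,line((pre,T),(F,T),5),0,q)
print('lift')
def Q(th,d=20): k=8+d; r=182; return B(120-r*np.cos(th)-k*np.sin(th),46,80+r*np.sin(th)-k*np.cos(th))
way=[(Q(t),T) for t in np.linspace(-.02,1.2,41)[1:]]
q,c=plan(*c,way,0,q)
E
```

```text
[[0, [0.1, 0.2, 1.0], [3.0, -4.9, 5.8]], [0, [0.3, 0.4, 1.9], [6.1, -9.8, 11.7]], [0, [0.4, 0.6, 2.9], [9.1, -14.7, 17.5]], [0, [0.6, 0.8, 3.8], [12.2, -19.6, 23.4]], [0, [0.7, 1.0, 4.8], [15.2, -24.5, 29.2]]] q [-0.97  0.55  0.73  2.19  0.29  0.52  0.09] err 0.0 0.0 spd 1.69
[[0, [0.6, 0.2, 0.7], [3.0, -4.9, 5.8]], [0, [1.3, 0.5, 1.4], [6.1, -9.8, 11.7]], [0, [1.9, 0.7, 2.2], [9.1, -14.7, 17.5]], [0, [2.5, 0.9, 2.9], [12.2, -19.6, 23.4]], [0, [3.2, 1.2, 3.6], [15.2, -24.5, 29.2]]] q [-1.24  1.05  0.97  2.04  0.12  0.76 -0.46] err 0.0 0.0 spd 0.96
[[0, [2.0, 0.0, 1.4], [-0.0, 0.0, -0.0]], [0, [4.1, 0.0, 2.9], [-0.0, 0.0, -0.0]]] q [-1.21  1.12  0.92  2.03  0.08  0.71 -0.49] err 0.0 0.0 spd 0.37
insert
[[0, [-0.0, 0.0, 1.4], [0.0, 0.0, 0.0]], [0, [0.0, 0.0, 2.8], [0.0, 0.0, 0.0]], [0, [0.0, 0.0, 4.2], [0.0, 0.0, 0.0]], [0, [-0.0, 0.0, 5.6], [0.0, 0.0, 0.0]], [0, [0.0, 0.0, 7.0], [0.0, 0.0, 0.0]]] q [-1.13  1.19  0.89  2.08  0.08  0.56 -0.49] err 0.0 0.0 spd 0.29
lift
[[0, [-0.6, -0.0, -0.5], [0.0, 0.0, 0.0]], [0, [-1.1, -0.1, -0.8], [0.0, 0.0, 0.0]], [0, [-1.6, -0.2, -1.1], [0.0, 0.0,
[... 1370 characters left out ...]
.0]], [0, [-1.5, 1.4, -1.0], [0.0, 0.0, 0.0]], [0, [-1.8, 1.7, -1.3], [0.0, 0.0, 0.0]]] q [-1.15  0.97  1.04  1.99  0.2   0.78 -0.36] err 0.0 0.0 spd 0.09
[[0, [-0.3, 0.4, -0.2], [0.0, 0.0, 0.0]], [0, [-0.7, 0.8, -0.5], [0.0, 0.0, 0.0]], [0, [-1.0, 1.2, -0.7], [0.0, 0.0, 0.0]], [0, [-1.3, 1.6, -0.9], [0.0, 0.0, 0.0]], [0, [-1.6, 2.0, -1.1], [0.0, 0.0, 0.0]]] q [-1.13  0.95  1.05  1.94  0.21  0.82 -0.33] err 0.0 0.0 spd 0.11
[[0, [-0.3, 0.4, -0.2], [0.0, 0.0, 0.0]], [0, [-0.6, 0.9, -0.4], [0.0, 0.0, 0.0]], [0, [-0.8, 1.4, -0.6], [0.0, 0.0, 0.0]], [0, [-1.1, 1.8, -0.7], [0.0, 0.0, 0.0]], [0, [-1.3, 2.3, -0.9], [0.0, 0.0, 0.0]]] q [-1.11  0.94  1.06  1.88  0.21  0.86 -0.31] err 0.0 0.0 spd 0.12
```

Emit:
send_rows:
  plan:
    - [0,[0.1,0.2,1.0],[3.0,-4.9,5.8]]
    - [0,[0.3,0.4,1.9],[6.1,-9.8,11.7]]
    - [0,[0.4,0.6,2.9],[9.1,-14.7,17.5]]
    - [0,[0.6,0.8,3.8],[12.2,-19.6,23.4]]
    - [0,[0.7,1.0,4.8],[15.2,-24.5,29.2]]

```text
t: 3.75
eef_pos: [0.5426, 0.0301, 0.1842]
tool_rot: [0.18, 0.423, 0.873, -0.165]
ft_force: [0.6, 0.8, -1.9]
opening: 0.0004
grasp_force: 0.0
```

Emit:
send_rows:
  plan:
    - [0,[0.6,0.2,0.7],[3.0,-4.9,5.8]]
    - [0,[1.3,0.5,1.4],[6.1,-9.8,11.7]]
    - [0,[1.9,0.7,2.2],[9.1,-14.7,17.5]]
    - [0,[2.5,0.9,2.9],[12.2,-19.6,23.4]]
    - [0,[3.2,1.2,3.6],[15.2,-24.5,29.2]]

```text
t: 4.25
eef_pos: [0.5395, 0.0448, 0.1348]
tool_rot: [0.337, 0.601, 0.654, -0.312]
ft_force: [0.0, 1.0, -0.7]
opening: -0.0002
grasp_force: 0.0
```

```bash
python3 - <<'E'
from plan import *
from h import arm,vision,save,nets
s=arm.sense(); print(s['qpos'].round(3),s['eef_pos'].round(4),s['dq'].round(2))
T=tool(-90,55); F=B(-62,46,46); print('goal',(F-.07*T.apply([0,0,1])+[0,0,.05]).round(4))
print('ori err deg',np.degrees((q2R(s['tool_rot']).inv()*T).as_rotvec()).round(1))
p=vision.snapshot('wrist'); save(p,'wrist1')
Tc=np.array(p['T_tool_cam']); r=q2R(s['tool_rot']).as_matrix()
# projection of predicted corners into wrist view
import cv2
def pr(X):
    Xc=(np.linalg.inv(Tc)@np.r_[r.T@(X-s['eef_pos']),1])[:3]
    return cv2.projectPoints(Xc.reshape(1,1,3),np.zeros(3),np.zeros(3),np.array([[p['fx'],0,p['cx']],[0,p['fy'],p['cy']],[0,0,1.]]),np.array(p['D'],float))[0].ravel().round(0)
im=p['image'][:,:,::-1].copy()
for n,X in dict(pf=(-90,55,72),pb=(-40,55,72),pfr=(-90,-55,72),wn=(-116,62,36),wf=(63,85,36)).items():
    u=pr(B(*X)); print(n,u); cv2.circle(im,tuple(int(np.clip(v,-2000,2000)) for v in u),4,(0,0,255),1)
cv2.imwrite('pics/wrist1.png',im)
E
```

```text
[-1.18   1.027  0.93   2.042  0.192  0.729 -0.496] [0.5395 0.0448 0.1348] [-0.2   0.93  0.24 -0.46 -0.44  0.75 -0.87]
goal [0.5402 0.0408 0.1362]
ori err deg [ 0.3 -0.3  0.4]
pf [271. 219.]
pb [353. 220.]
pfr [284. 263.]
wn [230. 161.]
wf [540. 142.]
```

View pics/wrist1.png

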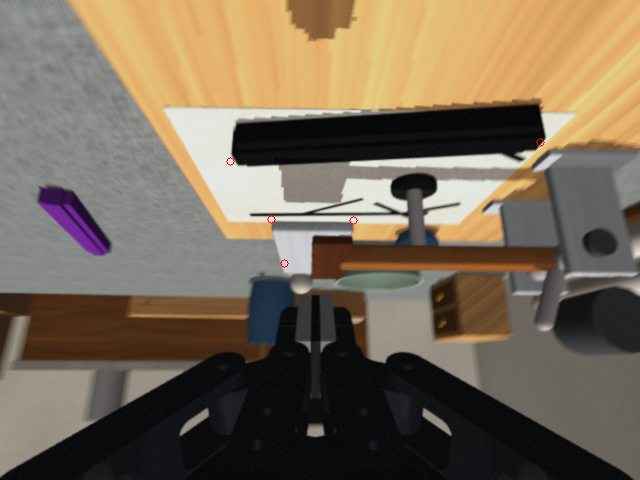

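Wrist view (upside down): the paddle's left face runs from (271,219) to (353,220), exactly where I predicted. The weight's near end at (232,160) also agrees, and the fingertips are at (320,300). Going down and sliding in under the paddle.

Emit:
send_rows:
  plan:
    - [0,[2.0,0,1.4],[0,0,0]]
    - [0,[4.1,0,2.9],[0,0,0]]
    - [0,[4.1,0,2.9],[0,0,0]]

```text
t: 4.6
eef_pos: [0.5382, 0.0439, 0.0828]
tool_rot: [0.334, 0.599, 0.657, -0.313]
ft_force: [-0.2, 0.7, 0.7]
opening: 0.0001
grasp_force: 0.0
```

Emit:
send_rows:
  plan:
    - [0,[0,0,1.4],[0,0,0]]
    - [0,[0,0,2.8],[0,0,0]]
    - [0,[0,0,4.2],[0,0,0]]
    - [0,[0,0,5.6],[0,0,0]]
    - [0,[0,0,5.6],[0,0,0]]

```text
t: 5.1
eef_pos: [0.5416, -0.0046, 0.0528]
tool_rot: [0.335, 0.601, 0.654, -0.313]
ft_force: [-1.0, -1.2, 1.2]
opening: -0.0001
grasp_force: 0.0
```

```bash
python3 - <<'E'
from plan import *
from h import arm
s=arm.sense(); T=q2R(s['tool_rot']); F=B(-62,46,46)
print(s['eef_pos'].round(4),s['ft_force'],'to go cm tool',(T.inv().apply(F-s['eef_pos'])*100).round(2),'board',(RB.inv().apply(s['eef_pos']-O)*1000).round(1))
E
```

```text
[ 0.5416 -0.0046  0.0528] [-0.98395535 -1.1916045   1.15736164] to go cm tool [-0.14  0.2   1.37] board [-64.   58.   52.8]
```

Emit:
send_rows:
  plan:
    - [0,[0,0.1,0.7],[0,0,0]]
    - [0,[-0.1,0.2,1.4],[0,0,0]]
    - [0,[-0.1,0.2,1.4],[0,0,0]]

```text
t: 5.4
eef_pos: [0.5456, -0.0147, 0.0454]
tool_rot: [0.336, 0.601, 0.655, -0.312]
ft_force: [-0.8, -1.0, 0.9]
opening: 0.0001
grasp_force: 0.0
```

```bash
python3 - <<'E'
from plan import *
from h import arm,vision,save
s=arm.sense(); print(s['ft_force'].round(1),'board',(RB.inv().apply(s['eef_pos']-O)*1000).round(1))
save(vision.snapshot('wrist'),'wrist2')
E
```

```text
[-0.8 -1.   0.9] board [-60.7  47.6  45.4]
```

View pics/wrist2.png

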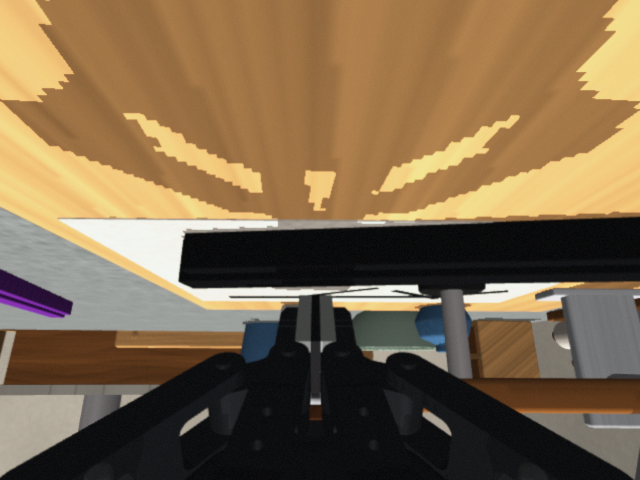

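Wrist view: the fingertips at (320,300) reach past the bar (its lower image edge is at row 285), below the paddle, with no contact force. Lifting slowly along the arc.

Emit:
send_rows:
  plan:
    - [0,[-0.6,0,-0.4],[0,0,0]]
    - [0,[-1.1,-0.1,-0.8],[0,0,0]]
    - [0,[-1.6,-0.2,-1.1],[0,0,0]]
    - [0,[-2.0,-0.2,-1.4],[0,0,0]]
    - [0,[-2.5,-0.2,-1.7],[0,0,0]]

```text
t: 5.95
eef_pos: [0.5447, -0.0136, 0.0758]
tool_rot: [0.336, 0.601, 0.656, -0.311]
ft_force: [1.5, 3.2, -2.1]
opening: -0.0003
grasp_force: 1.4
```

Emit:
send_rows:
  plan:
    - [0,[-0.5,0,-0.3],[0,0,0]]
    - [0,[-0.9,0,-0.6],[0,0,0]]
    - [0,[-1.4,0,-1.0],[0,0,0]]
    - [0,[-1.8,0.1,-1.3],[0,0,0]]
    - [0,[-2.3,0.2,-1.6],[0,0,0]]

```text
t: 6.45
eef_pos: [0.5458, -0.0148, 0.104]
tool_rot: [0.336, 0.601, 0.655, -0.312]
ft_force: [0.0, 2.8, -1.1]
opening: 0.0004
grasp_force: 1.4
```

```bash
python3 - <<'E'
from plan import *
from h import *
s=arm.sense(); print(s['ft_force'].round(1),'board',(RB.inv().apply(s['eef_pos']-O)*1000).round(1))
p=vision.snapshot('scene'); c=cv2.resize(p['image'][200:380,220:420],(800,720),interpolation=cv2.INTER_CUBIC)[:600]
cv2.imwrite('pics/s2.png',c[:,:,::-1])
E
```

```text
[ 0.   2.8 -1.1] board [-60.5  47.5 104. ]
```

View pics/s2.png

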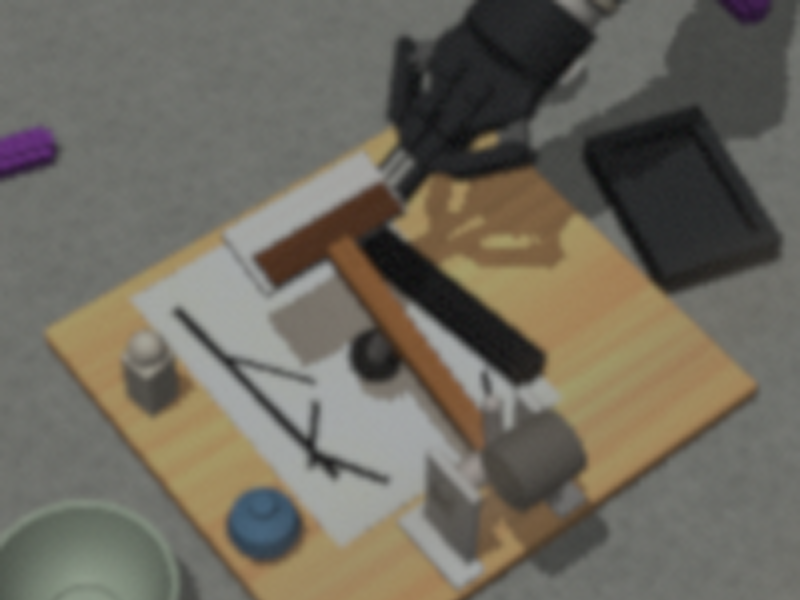

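The paddle is rising on the fingertips at crop position (395,185), and the weight is untouched. Continuing.

Emit:
send_rows:
  plan:
    - [0,[-0.5,0.1,-0.3],[0,0,0]]
    - [0,[-0.9,0.2,-0.6],[0,0,0]]
    - [0,[-1.4,0.3,-1.0],[0,0,0]]
    - [0,[-1.8,0.4,-1.3],[0,0,0]]
    - [0,[-2.2,0.6,-1.6],[0,0,0]]

```text
t: 7.0
eef_pos: [0.5516, -0.0147, 0.1316]
tool_rot: [0.336, 0.601, 0.655, -0.312]
ft_force: [0.4, -0.8, -1.6]
opening: -0.0003
grasp_force: 0.5
```

Emit:
send_rows:
  plan:
    - [0,[-0.4,0.2,-0.3],[0,0,0]]
    - [0,[-0.9,0.3,-0.6],[0,0,0]]
    - [0,[-1.3,0.5,-0.9],[0,0,0]]
    - [0,[-1.7,0.8,-1.2],[0,0,0]]
    - [0,[-2.1,1.0,-1.5],[0,0,0]]

```text
t: 7.5
eef_pos: [0.5622, -0.0135, 0.1572]
tool_rot: [0.336, 0.601, 0.655, -0.312]
ft_force: [-0.2, 0.6, -0.7]
opening: -0.0002
grasp_force: 0.4
```

Emit:
send_rows:
  plan:
    - [0,[-0.4,0.2,-0.3],[0,0,0]]
    - [0,[-0.8,0.5,-0.6],[0,0,0]]
    - [0,[-1.2,0.8,-0.9],[0,0,0]]
    - [0,[-1.6,1.1,-1.1],[0,0,0]]
    - [0,[-2.0,1.4,-1.4],[0,0,0]]

```text
t: 8.0
eef_pos: [0.5767, -0.012, 0.1812]
tool_rot: [0.336, 0.601, 0.655, -0.312]
ft_force: [0.3, 0.7, -2.3]
opening: 0.0002
grasp_force: 0.4
```

```bash
python3 - <<'E'
from plan import *
from h import *
s=arm.sense(); print(s['ft_force'].round(1),'board',(RB.inv().apply(s['eef_pos']-O)*1000).round(1),s['qpos'].round(2))
p=vision.snapshot('scene'); c=cv2.resize(p['image'][200:380,220:420],(800,720),interpolation=cv2.INTER_CUBIC)[:600]
cv2.imwrite('pics/s3.png',c[:,:,::-1])
E
```

```text
[ 0.3  0.7 -2.3] board [-29.5  48.1 181.2] [-1.09  0.97  0.99  2.02  0.26  0.71 -0.41]
```

View pics/s3.png

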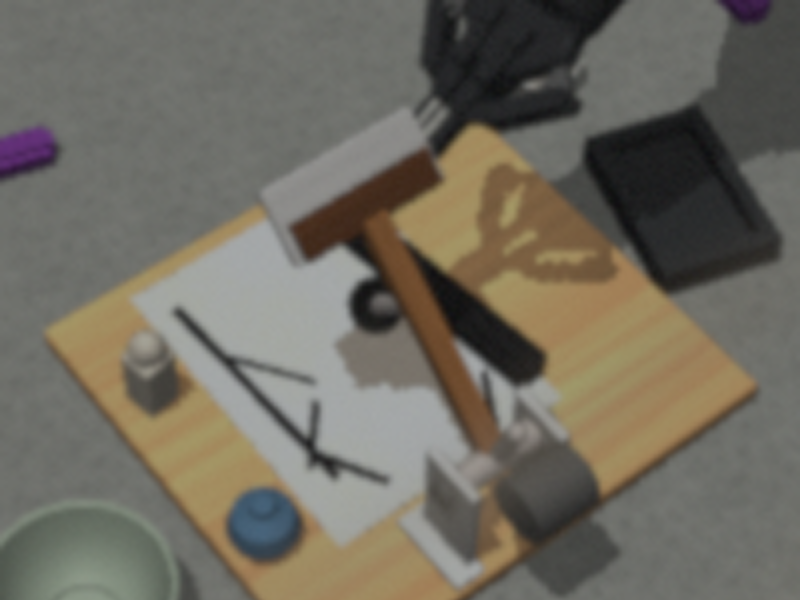

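The arm is at about 0.7 rad with the fingertips still on its edge. Continuing past the balance point.

Emit:
send_rows:
  plan:
    - [0,[-0.4,0.3,-0.2],[0,0,0]]
    - [0,[-0.7,0.7,-0.4],[0,0,0]]
    - [0,[-1.1,1.0,-0.6],[0,0,0]]
    - [0,[-1.5,1.4,-0.8],[0,0,0]]
    - [0,[-1.8,1.7,-1.0],[0,0,0]]

```text
t: 8.55
eef_pos: [0.5939, -0.0135, 0.2021]
tool_rot: [0.336, 0.601, 0.655, -0.312]
ft_force: [-1.3, 0.1, -0.0]
opening: -0.0
grasp_force: 0.2
```

Emit:
send_rows:
  plan:
    - [0,[-0.3,0.4,-0.2],[0,0,0]]
    - [0,[-0.7,0.8,-0.4],[0,0,0]]
    - [0,[-1.0,1.2,-0.6],[0,0,0]]
    - [0,[-1.3,1.6,-0.8],[0,0,0]]
    - [0,[-1.6,2.0,-1.0],[0,0,0]]

```text
t: 9.05
eef_pos: [0.614, -0.0126, 0.2205]
tool_rot: [0.336, 0.601, 0.655, -0.312]
ft_force: [0.2, -0.5, -0.0]
opening: 0.0003
grasp_force: 0.0
```

Emit:
send_rows:
  plan:
    - [0,[-0.3,0.4,-0.2],[0,0,0]]
    - [0,[-0.6,0.9,-0.4],[0,0,0]]
    - [0,[-0.8,1.4,-0.6],[0,0,0]]
    - [0,[-1.1,1.8,-0.7],[0,0,0]]
    - [0,[-1.3,2.3,-0.9],[0,0,0]]

```text
t: 9.55
eef_pos: [0.6369, -0.011, 0.2361]
tool_rot: [0.336, 0.601, 0.655, -0.312]
ft_force: [-0.2, 0.1, 0.3]
opening: -0.0002
grasp_force: 0.0
```

```bash
python3 - <<'E'
from plan import *
from h import *
s=arm.sense(); print(s['ft_force'].round(1),'board',(RB.inv().apply(s['eef_pos']-O)*1000).round(1),s['qpos'].round(2))
p=vision.snapshot('scene'); c=cv2.resize(p['image'][200:380,220:420],(800,720),interpolation=cv2.INTER_CUBIC)[:600]
cv2.imwrite('pics/s4.png',c[:,:,::-1])
E
```

```text
[-0.2  0.1  0.3] board [ 30.5  44.6 236.1] [-1.04  0.92  1.    1.87  0.28  0.84 -0.33]
```

View pics/s4.png

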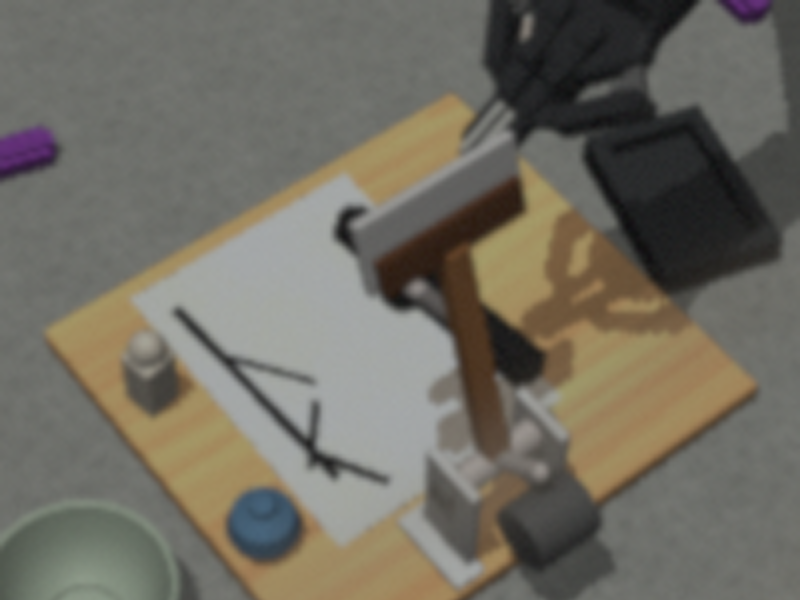

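The arm is at about 1.15 rad and no longer pressing on the fingers; the paddle edge runs from (360,230) to (515,140), ahead of the tips. I follow a little further, then check that it swings on by itself.

Emit:
send_rows:
  plan:
    - [0,[-0.2,0.5,-0.1],[0,0,0]]
    - [0,[-0.4,1.0,-0.2],[0,0,0]]
    - [0,[-0.5,1.5,-0.3],[0,0,0]]
    - [0,[-0.5,1.5,-0.3],[0,0,0]]
    - [0,[-0.5,1.5,-0.3],[0,0,0]]

```text
t: 10.1
eef_pos: [0.6517, -0.01, 0.2415]
tool_rot: [0.336, 0.601, 0.655, -0.312]
ft_force: [-0.0, -0.2, 0.4]
opening: -0.0003
grasp_force: 0.0
```

```bash
python3 - <<'E'
from plan import *
from h import *
s=arm.sense(); print(s['t'],s['ft_force'].round(1),'board',(RB.inv().apply(s['eef_pos']-O)*1000).round(1))
p=vision.snapshot('scene')
for th in ['paddle_top','paddle_under','hold_arm']:
    for d in nets.look_for(p,th)[:1]: print(th,(RB.inv().apply(np.array(d['at'])-O)*1000).round(0),round(d['conf'],2))
# next: withdraw + untilt
T0=q2R(s['tool_rot']); yaw=R.from_euler('z',7.2,degrees=True)
cur=(s['eef_pos'],T0); up=(B(-40,55,240),tool(-90,0)); st=(B(-22,36,70),RB*yaw*RB.inv()*tool(-90,0)); dn=(B(-22,36,12),st[1])
q,c=plan(*cur,line(cur,up,10),8.5,s['qpos'])
print('down');q,c=plan(*c,line(up,st,5)+line(st,dn,3),8.5,q)
fin=(B(-25,120,12),tool(-90,0))
print('push');plan(*c,line(dn,fin,25),8.5,q)
E
```

```text
10.1 [-0.  -0.2  0.4] board [ 45.4  44.5 241.5]
paddle_top [159.  -8. 259.] 0.61
paddle_under [155. -11. 283.] 0.77
hold_arm [150. -10. 193.] 0.68
[[8.5, [0.1, -0.9, -0.1], [-0.0, 5.5, 0.1]], [8.5, [0.2, -1.7, -0.2], [-0.0, 10.9, 0.1]], [8.5, [0.2, -2.6, -0.2], [-0.0, 16.4, 0.2]], [8.5, [0.3, -3.4, -0.3], [-0.0, 21.8, 0.3]], [8.5, [0.4, -4.3, -0.4], [-0.0, 27.3, 0.3]]] q [-0.87  0.59  0.82  1.94  0.08  0.81 -0.11] err 0.0 0.0 spd 0.58
[[8.5, [0.1, -0.9, -0.0], [-0.0, 5.5, 0.1]], [8.5, [0.2, -1.7, -0.1], [-0.0, 10.9, 0.1]], [8.5, [0.3, -2.6, -0.1], [-0.0, 16.4, 0.2]], [8.5, [0.4, -3.4, -0.1], [-0.0, 21.8, 0.3]], [8.5, [0.5, -4.3, -0.2], [-0.0, 27.3, 0.3]]] q [-0.49  0.41  0.56  2.   -0.3   0.81  0.32] err 0.0 0.0 spd 1.05
down
[[8.5, [-0.4, 0.4, 3.4], [-0.0, 0.0, -1.4]], [8.5, [-0.8, 0.7, 6.8], [-0.0, 0.0, -2.9]], [8.5, [-1.1, 1.1, 10.2], [-0.0, 0.0, -4.3]], [8.5, [-1.5, 1.4, 13.6], [-0.0, 0.0, -5.8]], [8.5, [-1.9, 1.8, 17.0], [-0.0, 0.0, -7.2]]] q [-0.27  0.67  0.34  2.05 -0.45  0.5   0.6 ] err 0.0 0.0 spd 0.61
[[8.5, [0.0, 0.0, 1.9], [0.0, 0.0, 0.0]], [8.5, [0.0, 0.0, 3.9], [0.0, 0.
[... 797 characters left out ...]
 [8.5, [1.3, 0.1, 0.0], [0.0, 0.0, 1.2]], [8.5, [1.7, 0.1, 0.0], [0.0, 0.0, 1.4]]] q [-0.32  0.76  0.29  2.07 -0.54  0.39  0.52] err 0.0 0.0 spd 0.08
[[8.5, [0.3, 0.0, 0.0], [0.0, 0.0, 0.3]], [8.5, [0.7, 0.0, 0.0], [0.0, 0.0, 0.6]], [8.5, [1.0, 0.0, 0.0], [0.0, 0.0, 0.9]], [8.5, [1.3, 0.0, 0.0], [0.0, 0.0, 1.2]], [8.5, [1.7, 0.0, 0.0], [0.0, 0.0, 1.4]]] q [-0.36  0.76  0.3   2.07 -0.56  0.39  0.48] err 0.0 0.0 spd 0.08
[[8.5, [0.3, -0.0, 0.0], [0.0, 0.0, 0.3]], [8.5, [0.7, -0.0, 0.0], [0.0, 0.0, 0.6]], [8.5, [1.0, -0.0, 0.0], [0.0, 0.0, 0.9]], [8.5, [1.3, -0.0, 0.0], [0.0, 0.0, 1.2]], [8.5, [1.7, -0.0, 0.0], [0.0, 0.0, 1.4]]] q [-0.4   0.76  0.31  2.07 -0.58  0.39  0.45] err 0.0 0.0 spd 0.08
```

The arm has swung onto its stop: the paddle is at board x≈157, z≈270–283, as expected for 1.75 rad. I withdraw, turn the tool down and open the fingers along the bar, so both fingers will touch the right flank.

Emit:
send_rows:
  plan:
    - [8.5,[0.1,-0.9,-0.1],[0,5.5,0.1]]
    - [8.5,[0.2,-1.7,-0.2],[0,10.9,0.1]]
    - [8.5,[0.2,-2.6,-0.2],[0,16.4,0.2]]
    - [8.5,[0.3,-3.4,-0.3],[0,21.8,0.3]]
    - [8.5,[0.4,-4.3,-0.4],[0,27.3,0.3]]

```text
t: 10.8
eef_pos: [0.608, -0.0079, 0.2413]
tool_rot: [0.172, 0.659, 0.715, -0.159]
ft_force: [0.4, -0.2, -0.5]
opening: 0.0725
grasp_force: 0.0
```

Emit:
send_rows:
  plan:
    - [8.5,[0.1,-0.9,0],[0,5.5,0.1]]
    - [8.5,[0.2,-1.7,-0.1],[0,10.9,0.1]]
    - [8.5,[0.3,-2.6,-0.1],[0,16.4,0.2]]
    - [8.5,[0.4,-3.4,-0.1],[0,21.8,0.3]]
    - [8.5,[0.5,-4.3,-0.2],[0,27.3,0.3]]

```text
t: 11.3
eef_pos: [0.5645, -0.0064, 0.241]
tool_rot: [-0.001, 0.68, 0.733, 0.002]
ft_force: [0.3, 0.3, -0.6]
opening: 0.0853
grasp_force: 0.0
```

Emit:
send_rows:
  plan:
    - [8.5,[-0.4,0.4,3.4],[0,0,-1.4]]
    - [8.5,[-0.8,0.7,6.8],[0,0,-2.9]]
    - [8.5,[-1.1,1.1,10.2],[0,0,-4.3]]
    - [8.5,[-1.9,1.8,14.0],[0,0,-7.2]]
    - [8.5,[-1.9,1.8,14.0],[0,0,-7.2]]

```text
t: 11.8
eef_pos: [0.5813, -0.0247, 0.0964]
tool_rot: [-0.003, 0.633, 0.774, -0.003]
ft_force: [-1.4, 0.3, -0.4]
opening: 0.0851
grasp_force: 0.0
```

```bash
python3 - <<'E'
from plan import *
from h import *
s=arm.sense(); print(s['t'],s['opening'],s['ft_force'].round(1),'board',(RB.inv().apply(s['eef_pos']-O)*1000).round(1))
st=RB*R.from_euler('z',7.2,degrees=True)*RB.inv()*tool(-90,0); T0=q2R(s['tool_rot'])
print('to go',(T0.inv().apply(B(-22,36,12)-s['eef_pos'])*100).round(2),np.degrees((T0.inv()*st).as_rotvec()).round(1))
p=vision.snapshot('wrist'); im=p['image'][:,:,::-1].copy()
s=arm.sense(); Tc=np.array(p['T_tool_cam']); r=T0.as_matrix()
def pr(X):
    Xc=(np.linalg.inv(Tc)@np.r_[r.T@(X-s['eef_pos']),1])[:3]
    return cv2.projectPoints(Xc.reshape(1,1,3),np.zeros(3),np.zeros(3),K(p),np.array(p['D'],float))[0].ravel()
a=np.radians(7.2); 
for dx in (-90,90):
  for dy in (-14,14):
    X=B(-26.7+dx*np.cos(a)-dy*np.sin(a),73.7+dx*np.sin(a)+dy*np.cos(a),36); u=pr(X); print(u.round()); cv2.circle(im,(int(u[0]),int(u[1])),4,(0,0,255),1)
for y in (90,): 
  for x in (-150,85): u=pr(B(x,y,18)); print('sheet',u.round()); cv2.circle(im,(int(u[0]),int(u[1])),4,(0,255,0),1)
cv2.imwrite('pics/wrist3.png',im)
E
```

```text
11.8 0.08507406238880881 [-1.4  0.3 -0.4] board [-25.8  35.   96.4]
to go [0.04 0.47 8.43] [-0.5 -0.1 -0.1]
[164. 224.]
[157. 174.]
[483. 224.]
[490. 174.]
sheet [113. 139.]
sheet [513. 190.]
```

View pics/wrist3.png

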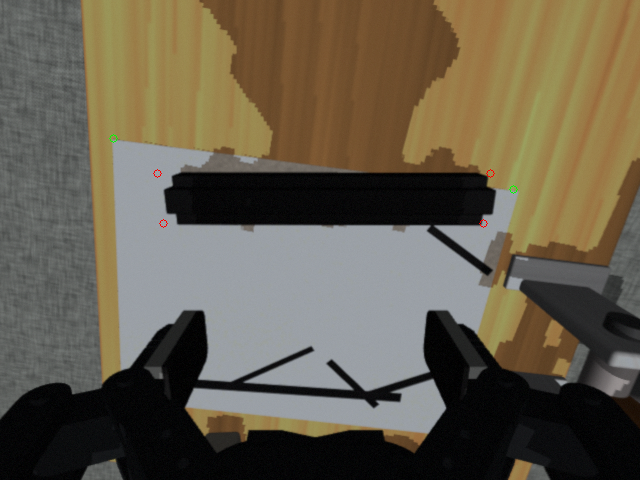

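Wrist view: the bar spans (165,175)–(495,225), matching the predicted corners. The sheet edge matches too, and the open fingers at (190,350) and (440,350) are clear on its right side. Lowering, then pushing.

Emit:
send_rows:
  plan:
    - [8.5,[0,0.2,2.9],[0,0,0]]
    - [8.5,[0,0.4,5.8],[0,0,0]]
    - [8.5,[0,0.6,8.6],[0,0,0]]
    - [8.5,[0,0.6,8.6],[0,0,0]]

```text
t: 12.25
eef_pos: [0.5892, -0.0217, 0.0137]
tool_rot: [-0.002, 0.633, 0.774, -0.001]
ft_force: [0.2, 0.5, -0.2]
opening: 0.0854
grasp_force: 0.0
```

Emit:
send_rows:
  plan:
    - [8.5,[0.3,0,0],[0,0,0.3]]
    - [8.5,[0.7,0.1,0],[0,0,0.6]]
    - [8.5,[1.0,0.1,0],[0,0,0.9]]
    - [8.5,[1.3,0.1,0],[0,0,1.2]]
    - [8.5,[1.7,0.2,0],[0,0,1.4]]

```text
t: 12.75
eef_pos: [0.5898, -0.0071, 0.0157]
tool_rot: [0.001, 0.643, 0.766, 0.0]
ft_force: [0.2, -3.6, 2.8]
opening: 0.0848
grasp_force: 2.0
```

Emit:
send_rows:
  plan:
    - [8.5,[0.3,0,0],[0,0,0.3]]
    - [8.5,[0.7,0,0],[0,0,0.6]]
    - [8.5,[1.0,0.1,0],[0,0,0.9]]
    - [8.5,[1.3,0.1,0],[0,0,1.2]]
    - [8.5,[1.7,0.1,0],[0,0,1.4]]

```text
t: 13.25
eef_pos: [0.5868, 0.0117, 0.0143]
tool_rot: [-0.0, 0.652, 0.758, 0.0]
ft_force: [-0.1, -3.9, 3.0]
opening: 0.0846
grasp_force: 1.9
```

```bash
python3 - <<'E'
from plan import *
from h import *
s=arm.sense(); print(s['t'],s['ft_force'].round(1),'board',(RB.inv().apply(s['eef_pos']-O)*1000).round(1))
save(vision.snapshot('wrist'),'wrist4')
E
```

```text
13.25 [-0.1 -3.9  3. ] board [-17.7  70.9  14.3]
```

View pics/wrist4.png

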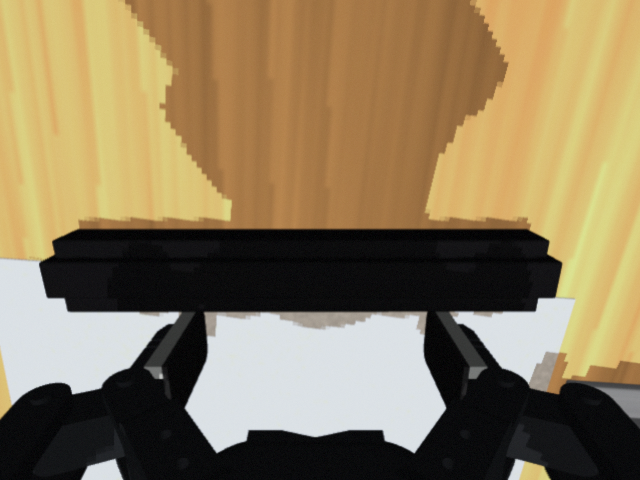

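Both fingertips are against the right flank at (200,312) and (430,312), and the bar slides evenly. Continuing.

Emit:
send_rows:
  plan:
    - [8.5,[0.3,0,0],[0,0,0.3]]
    - [8.5,[0.7,0,0],[0,0,0.6]]
    - [8.5,[1.0,0,0],[0,0,0.9]]
    - [8.5,[1.3,0,0],[0,0,1.2]]
    - [8.5,[1.7,0,0],[0,0,1.4]]

```text
t: 13.8
eef_pos: [0.5839, 0.0289, 0.0142]
tool_rot: [-0.001, 0.661, 0.751, 0.0]
ft_force: [1.4, -2.3, 0.7]
opening: 0.0852
grasp_force: 1.3
```

Emit:
send_rows:
  plan:
    - [8.5,[0.3,0,0],[0,0,0.3]]
    - [8.5,[0.7,0,0],[0,0,0.6]]
    - [8.5,[1.0,0,0],[0,0,0.9]]
    - [8.5,[1.3,0,0],[0,0,1.2]]
    - [8.5,[1.7,0,0],[0,0,1.4]]

```text
t: 14.3
eef_pos: [0.5818, 0.0457, 0.0143]
tool_rot: [-0.001, 0.67, 0.742, 0.0]
ft_force: [-0.3, -1.0, -0.7]
opening: 0.0847
grasp_force: 0.9
```

Emit:
send_rows:
  plan:
    - [8.5,[0.3,0,0],[0,0,0.3]]
    - [8.5,[0.7,0,0],[0,0,0.6]]
    - [8.5,[1.0,0,0],[0,0,0.9]]
    - [8.5,[1.3,0,0],[0,0,1.2]]
    - [8.5,[1.5,0,0],[0,0,1.4]]

```text
t: 14.8
eef_pos: [0.5804, 0.0607, 0.0144]
tool_rot: [-0.001, 0.679, 0.734, 0.0]
ft_force: [-0.9, -1.3, -1.3]
opening: 0.0851
grasp_force: 0.8
```

Emit:
send_rows:
  plan:
    - [8.5,[-0.8,0,0],[0,0,0]]
    - [8.5,[-2.0,0,0],[0,0,0]]
    - [8.5,[-2.0,0,-4.0],[0,0,0]]
    - [8.5,[-2.0,0,-8.0],[0,0,0]]
    - [8.5,[-2.0,0,-12.0],[0,0,0]]

```text
t: 15.3
eef_pos: [0.5819, 0.0385, 0.1356]
tool_rot: [-0.001, 0.68, 0.733, -0.0]
ft_force: [1.3, 1.1, -0.2]
opening: 0.0851
grasp_force: 0.0
```

```bash
python3 - <<'E'
from plan import *
from h import *
s=arm.sense(); print(s['t'],s['ft_force'].round(1),'board',(RB.inv().apply(s['eef_pos']-O)*1000).round(1))
p=vision.snapshot('wrist'); im=p['image'][:,:,::-1].copy()
Tc=np.array(p['T_tool_cam']); r=q2R(s['tool_rot']).as_matrix()
def pr(X):
    Xc=(np.linalg.inv(Tc)@np.r_[r.T@(X-s['eef_pos']),1])[:3]
    return cv2.projectPoints(Xc.reshape(1,1,3),np.zeros(3),np.zeros(3),K(p),np.array(p['D'],float))[0].ravel()
# bar bottom rectangle hypothesis centre (-23,144)
for y in (90,200):
  for x in (-150,85): u=pr(B(x,y,18)); cv2.circle(im,(int(np.clip(u[0],-999,999)),int(np.clip(u[1],-999,999))),4,(0,255,0),2)
for dx in (-90,90):
  for dy in (-14,14): u=pr(B(-23+dx,144+dy,36)); cv2.circle(im,(int(u[0]),int(u[1])),4,(0,0,255),1)
cv2.imwrite('pics/wrist5.png',im)
p=vision.snapshot('scene')
for th in ['paddle_under','hold_arm']:
    for d in nets.look_for(p,th)[:1]: print(th,(RB.inv().apply(np.array(d['at'])-O)*1000).round(0),round(d['conf'],2))
E
```

```text
15.3 [ 1.3  1.1 -0.2] board [-20.6  98.  135.6]
paddle_under [154. -11. 286.] 0.8
hold_arm [154. -12. 196.] 0.72
```

View pics/wrist5.png

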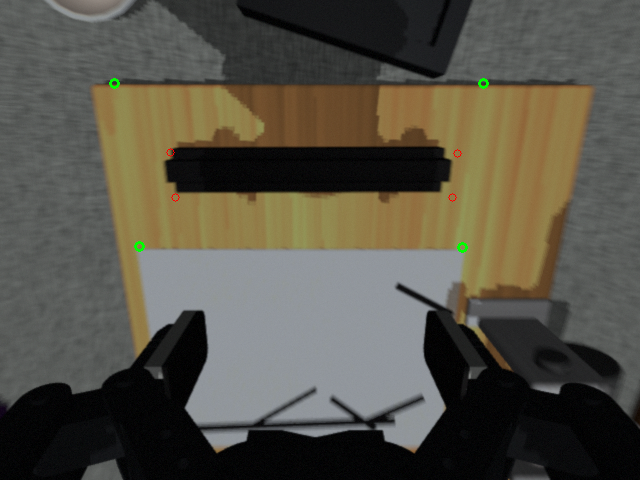

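The bar lies flat at (165–450, 148–192), wholly between the sheet edge (row 248) and the board edge (row 85). The arm is still on its stop and nothing is touching the robot, so I raise a little to settle and hand in.

Emit:
send_rows:
  plan:
    - [8.5,[0,0,-2.0],[0,0,0]]
    - [8.5,[0,0,-2.0],[0,0,0]]

```text
t: 15.7
eef_pos: [0.5826, 0.0395, 0.1546]
tool_rot: [-0.0, 0.679, 0.734, 0.001]
ft_force: [1.2, 0.4, 0.6]
opening: 0.0848
grasp_force: 0.0
```

```bash
python3 -c "
from station import arm
print(arm.sign_off())"
```

```text
the job is handed in; nothing more can be done
None
```

I handed the job in at about 16 s: the hold-down arm stays raised against its stop by itself, and the black bar weight lies flat on the wide bare margin, wholly off the sheet and wholly on the board.

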